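# Stand the porcelain plate on its display easel

### The job

Lift the larger of the two porcelain plates out of the wooden plate rack and stand it on the empty display easel, fully home on both prongs and leaning against the back rods. Handle it gently: porcelain this thin cracks if it is gripped with more than about 50 N, or if it is pressed, knocked or dropped onto anything. Leave the small plate and the other things on the table where they are.

Things in the scene. Friction and masses are not known exactly. Their poses are not given: they have to be found in the camera images.
- large_plate: the larger porcelain plate, a round flat white disc 160 mm across and 9 mm thick (about 0.3 kg). The origin is where it sits in a stand, on its back face 72 mm below its centre; x points out of the front face, z points up the face from the origin through the centre (as it stands at the start)
- large_plate_center (a point): the centre of the large plate, half way through its thickness; same axes as the plate (x is square to the face, z up the face; as it leans at the start, z points up and back to the robot, 30 degrees from vertical). The rim is 80 mm from here, so its top is 80 mm along +z
- small_plate_center (a point): the centre of the small white porcelain plate, 120 mm across and 9 mm thick, which stands in the other place of the same rack; same axes as for the large plate. It stays there
- small_plate: the small plate; its origin is where it sits in the rack, on its back face 50 mm below its centre
- rack: wooden plate rack: a base board 150 x 370 x 18 mm, fixed to the table, with two equal places side by side, at y = +92 mm and -92 mm; the large plate may stand in either. Origin under the middle of the board, x points away from the robot side, z up. Each place is shaped as told for the easel
- easel: display easel for one plate: wooden base 150 x 130 x 18 mm fixed to the table, dark steel rods 8 mm thick. Origin under the middle of the base, z up. Two back rods (y = +-35 mm) lean 30 degrees from vertical towards -x, tops 131 mm above the table. From each a prong reaches out square to the plate with an upturned end 34 mm long: slot 18 mm wide at the bottom, 26 mm at its mouth
- easel_seat (a point): where the large plate's centre is when fully home on the easel (110 mm above the table), its rim resting on both prongs, its back on the back rods, whose tops end 55 mm short of the top of its rim. x points out of the plate's face (to the easel's +x and up), z up the face along the back rods; the plate goes in along -z
- tumbler: drinking glass, 68 mm across, 120 mm high, standing on the table; bystander
- remote: black remote control, 45 x 170 x 20 mm, lying on the table; bystander
- sugar_jar: glass jar with a wooden lid, 70 mm across, 100 mm high; bystander
Mind the look-alikes: they are no part of the job. What is shaped like the large_plate but green or purple is not meant.

How it is judged (in metres and radians):
At the end, for the whole second after the job is handed in: The large plate rests on the easel, released and still: its centre within 10 mm of the seat point, its face within 8 degrees of the easel's lean (distance between large_plate_center and easel_seat below 0.01 m and angle between the x axis of large_plate_center and the x axis of easel_seat, either way round below 0.14 rad and linear speed of large_plate below 0.02 m/s and contact force between large_plate and easel above 0.5 N); the robot touches nothing.
It fails at once if the large plate is squeezed with more than 55 N at each finger (110 N for both together) (contact force between large_plate and the fingers above 110 N).
It fails at once if the large plate is knocked, pressed or dropped against the easel or the rack with more than 40 N (contact force between large_plate and easel above 40 N or contact force between large_plate and rack above 40 N).
It fails at once if the large plate is dropped: moves faster than 0.35 m/s while not in the fingers (a fall of about 10 mm), or gets down to the table (its centre lower than 70 mm) ((linear speed of large_plate above 0.35 m/s and contact force between large_plate and the fingers below 0.1 N) or height (world z) of large_plate_center below 0.07 m).
It fails at once if the small plate is moved more than 15 mm (distance of small_plate_center from where it was at the start of the episode above 0.015 m).
It fails at once if the tumbler, the remote or the jar is moved more than 20 mm (distance of any of tumbler, remote, sugar_jar from where it was at the start of the episode above 0.02 m).
It also fails if it takes over 43 s, if anything falls off the work surface, if the arm or the gripper's body presses on something with over 40 N, if the wrist force passes 120 N, or if a joint passes its speed limit or range.

### The arm

A 6-joint arm with a two-finger parallel gripper is mounted at the origin on the work surface. World frame = base frame: x ahead of the robot, y to its left, z up, the work surface at z = 0. Lengths are in mm, angles in degrees, forces in N, time in s.
With the tool pointing down it reaches from about 300 to 850 mm from the base axis. Payload 4.2 kg.
Tool frame: the origin (TCP) lies at the very end of the fingers, on their centre line; the grasp point (between the pads) lies 19 mm behind it; z points along the fingers, y is the line along which they close (so a half turn about z gives the same grasp; the last joint's range is limited). The gripper opens to 91 mm and grips with 3 to 60 N. Pads are 32 mm wide; open, the fingers measure 118 mm over their backs; the gripper's body (76 mm by 178 mm) begins 60 mm behind the grasp point.
Start: joints at [75.917, 18.312, 89.639, -0, 72.044, -1.146], TCP at [128.736, 560.42, 213.976] pointing down, gripper open.
Joint ranges: [-177.97, 177.97], [-48.28, 115.42], [12.27, 149.76], [-77.06, 257.06], [2.81, 150.46], [-146.56, 146.56]. Speed limits (degrees/s): [147.25, 147.25, 180, 180, 180, 180].

### API

Orientations are given as [roll, pitch, yaw] about the fixed x, y, z axes, in that order (R = Rz(yaw) Ry(pitch) Rx(roll)).
In Python, from workcell import env, grab_frame gives the robot as it stands. The module is installed in compiled form; this text tells all that it offers.
- The arm moves only by the tool move_arm, never from a script. Its argument "plan" is a list of rows, each an object of numbers: "tx", "ty", "tz": the shift along the tool's x, y, z in cm; "wx", "wy", "wz": the turn, a rotation vector about the tool's x, y, z in rad. In form: [{"tx": .., "ty": .., "tz": .., "wx": .., "wy": .., "wz": ..}, ...]. A call has 1 to 12 rows; each row shifts and turns the commanded pose from where the row before left it, along the tool's axes as they then stand; what a row does not reach is not made up. A row lasts 1/12 s, in which the tool goes at most 41.7 mm and 7.16 degrees, less where a joint would pass 70% of its speed; a pose out of reach is approached as far as the arm can. A call is refused whole if a number of a shift passes 4.17 or a number of a turn 0.125, either way. A call with a gripper value outside its range is refused whole. "gripper" is the finger opening in cm, from 0 to 9.12, set as the call begins (left out, the last holds). The fingers move at their own pace and stop on an object; "force" is the grip in N (left out, the last holds). Time passes only in rows, so rows that do not move let the fingers close. It gives the time, the measured TCP pose, the force, the opening and the grip force at its end, in the units of the state.
- env.state(): the state, without advancing time (a new reading comes with each control period).
- grab_frame(name): name is "scene" or "side" or "wrist"; returns a dict with "color" (420x560x3 uint8, red, green, blue), "vfov" (degrees; the focal length in pixels is half the picture's height over the tangent of half this angle, whatever the lens; pixels are square), "cx", "cy" (the principal point, pixels), "view" (4x4, takes a point from world to camera coordinates). Camera axes: x right, y up, looking along -z (the intrinsics and any distortion apply to the point x, -y, -z); pixel columns grow to the right and rows downward; lengths in mm; the calibration is good to about 2 mm. A picture is of the moment at which its call begins. There is no depth.
- env.job_done(): hands the job in; it is judged then, once.
The state is a dict: "time_s": time; "qpos": joint angles; "qvel": joint speeds; "effort": joint torques, N m; "ee_pos": TCP position; "ee_rot": TCP orientation; "force": force on the tool from outside, world axes, zero at the start; "torque": the same for the moment, N m; "gripper_width": finger opening in mm; "gripper_force": force on a finger pad.
Only numpy, scipy, OpenCV 4.12 (cv2) and the standard library are available. Lean on these libraries where they do the work, as an engineer would, in place of code of your own. Each camera call takes 0.05 s, during which the arm holds its last target. There are 200 camera calls.

## Working session

There is one attempt and no reset: what is moved stays moved. The work goes in short steps, Python scripts to look and compute and a tool call to move; the robot and the scene stay as the last step left them, time stands still between calls to the robot, and variables do not carry over. Pictures are saved under pics/ and viewed, at most 10 in all, crops included, and the job is handed in when it is done.

Besides the shell and the picture viewer there is one more tool, called after "Request:" as name(argument=value, ...), one argument or row to a line, values as JSON. move_arm: Moves the arm, as the interface text tells. Its arguments: {"type":"object","properties":{"plan":{"type":"array","items":{"type":"object","properties":{"tx":{"type":"number"},"ty":{"type":"number"},"tz":{"type":"number"},"wx":{"type":"number"},"wy":{"type":"number"},"wz":{"type":"number"}}}},"gripper":{"type":"number"},"force":{"type":"number"}},"required":["plan"]}

```bash
mkdir -p pics
python3 - <<'E'
from workcell import env, grab_frame
import cv2,pickle
s=env.state();print(s['time_s'],s['ee_pos'],s['ee_rot'])
fs={}
for n in ("scene","side","wrist"):
    f=grab_frame(n);fs[n]=f;cv2.imwrite(f"pics/{n}0.png",f["color"][:,:,::-1]);print(n,{k:v for k,v in f.items() if k!="color"})
pickle.dump(fs,open("f0.pkl","wb"))
E
```

```text
0.0 [128.61970883 559.90758373 213.130346  ] [-1.79900297e+02 -1.53373836e-03  1.67061637e+02]
scene {'vfov': 48.269951908877154, 'cx': 284.68993610683856, 'cy': 208.58903163976956, 'view': array([[-6.57735876e-01,  7.53149114e-01,  1.22445706e-02,
         4.07778161e+02],
       [-5.53799413e-01, -4.94531796e-01,  6.69883955e-01,
         2.01332182e+02],
       [ 5.10577836e-01,  4.33825674e-01,  7.42364841e-01,
        -1.55525761e+03],
       [ 0.00000000e+00,  0.00000000e+00,  0.00000000e+00,
         1.00000000e+00]])}
side {'vfov': 56.16568498412301, 'cx': 279.7990580060557, 'cy': 213.1952186488125, 'view': array([[-9.81658775e-01, -1.90534160e-01,  6.54090640e-03,
         5.29906072e+02],
       [ 1.26275460e-01, -6.24119040e-01,  7.71057671e-01,
        -2.04693311e+02],
       [-1.42830522e-01,  7.57741485e-01,  6.36731720e-01,
        -9.99122796e+02],
       [ 0.00000000e+00,  0.00000000e+00,  0.00000000e+00,
         1.00000000e+00]])}
wrist {'vfov': 69.91942505322882, 'cx': 276.0466157916979, 'cy': 206.739891084369, 'view': array([[ 2.22919819e-01,  9.74835320e-01, -1.68912871e-03,
        -5.74314016e+02],
       [-9.45210608e-01,  2.15720831e-01, -2.45033529e-01,
         2.69315288e+01],
       [-2.38502958e-01,  5.62194124e-02,  9.69513134e-01,
        -3.90010756e+02],
       [ 0.00000000e+00,  0.00000000e+00,  0.00000000e+00,
         1.00000000e+00]])}
```

View pics/scene0.png

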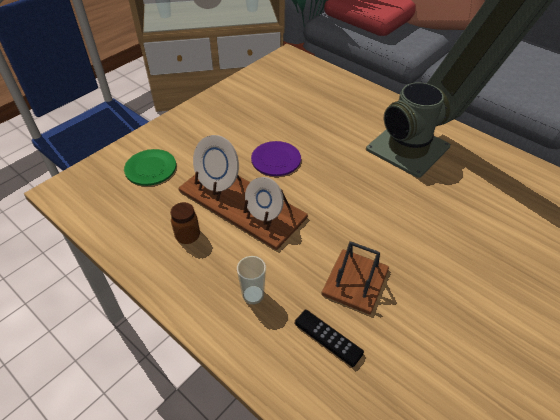

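View pics/side0.png

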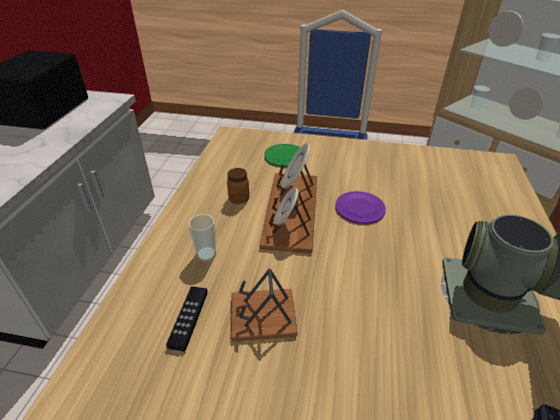

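The large plate should be the white disc at scene (215,165) / side (295,167). The small white one is at scene (264,199) / side (287,206). The green disc (150,167) and the purple one (276,158) are look-alikes lying flat on the table. I'll confirm in an enlarged crop, with the easel beside it.

```bash
cat > h.py <<'E'
import numpy as np,cv2,pickle
def K(f):
    h=f["color"].shape[0];fo=h/2/np.tan(np.radians(f["vfov"])/2);return fo,f["cx"],f["cy"]
def proj(f,P):
    fo,cx,cy=K(f);P=np.atleast_2d(P);c=P@f["view"][:3,:3].T+f["view"][:3,3]
    return np.c_[cx+fo*c[:,0]/-c[:,2],cy-fo*c[:,1]/-c[:,2]]
def ray(f,uv):
    fo,cx,cy=K(f);uv=np.atleast_2d(uv).astype(float);R=f["view"][:3,:3];t=f["view"][:3,3]
    d=np.c_[(uv[:,0]-cx)/fo,-(uv[:,1]-cy)/fo,-np.ones(len(uv))]@R
    return -R.T@t,d/np.linalg.norm(d,axis=1)[:,None]
def onz(f,uv,z):
    o,d=ray(f,uv);return o+d*((z-o[2])/d[:,2])[:,None]
def tri(f,a,g,b):
    A=np.zeros((3,3));y=np.zeros(3);os=[]
    for F,u in((f,a),(g,b)):
        o,d=ray(F,u);M=np.eye(3)-np.outer(d[0],d[0]);A+=M;y+=M@o
    return np.linalg.solve(A,y)
E
python3 - <<'E'
from h import *
fs=pickle.load(open("f0.pkl","rb"));s,d=fs["scene"],fs["side"]
print(proj(s,[0,0,0]),proj(d,[0,0,0]),"tcp",proj(s,[128.6,560,213]))
print("large",tri(s,(216,164),d,(295,167)),"small",tri(s,(264,199),d,(287,206)))
def crop(f,x,y,w,h,k):return cv2.resize(f["color"][y:y+h,x:x+w,::-1],(w*k,h*k),interpolation=cv2.INTER_CUBIC)
a=np.hstack([crop(s,175,125,140,125,3)[:300+75],crop(d,240,130,120,125,3)])
b=np.hstack([crop(s,310,230,90,90,4)[:360],crop(d,220,255,90,90,4)])[:225*2]
cv2.imwrite("pics/c1.png",a);cv2.imwrite("pics/c2.png",b);print(a.shape,b.shape)
E
```

```text
[[407.57813131 147.91548197]] [[488.54189342 293.82887138]] tcp [[606.57184506 210.37115333]]
large [ 552.73276716 -319.32042955  108.14735587] small [ 546.9921996  -139.87738928   88.45226532]
(375, 780, 3) (360, 720, 3)
```

View pics/c1.png

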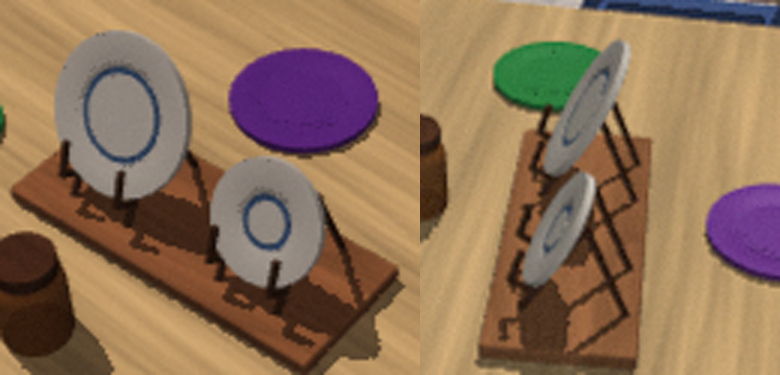

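View pics/c2.png

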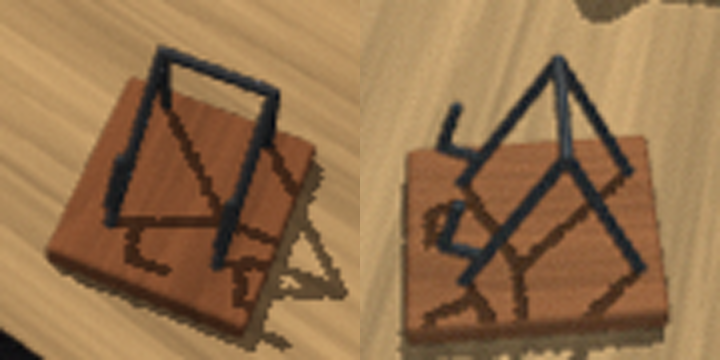

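The crops show the large white plate in the rack's far place (scene 216,164). The small plate is at (264,199), and green and purple are not meant. The easel base top corners are at scene (344,250), (389,267), (371,312) and (322,293), and its front with the prongs faces +x. Next I'll measure these.

Run:
```python
from h import *
np.set_printoptions(precision=1,suppress=True)
fs=pickle.load(open("f0.pkl","rb"));s,d=fs["scene"],fs["side"]
sc=lambda L:np.array(L)/4
Es=sc([(135,80),(315,150),(243,328),(48,252)])+[310,230]
Ed=sc([(47,152),(286,136),(303,318),(47,332)])+[220,255]
for f,c in((s,Es),(d,Ed)):
    P=onz(f,c-[.5,.5],18);print("easel\n",P,"mid",P.mean(0),"sides",np.linalg.norm(P-np.roll(P,-1,0),axis=1),"rect",cv2.minAreaRect(P[:,:2].astype(np.float32)))
a=tri(s,(350.2,242.2),d,(269.2,269.7));b=tri(s,(378.7,252.8),d,(271.5,294.5));print("rodtops",a,b,np.linalg.norm(a-b))
Rs=np.array([(12,190),(398,268),(300,360)])/3+[175,125];Rd=np.array([(60,356),(220,358),(231,140),(107,132)])/3+[240,130]
for f,c in((s,Rs),(d,Rd)):
    P=onz(f,c-[.5,.5],18);print("rack\n",P,"mid",P.mean(0),np.linalg.norm(P-np.roll(P,-1,0),axis=1))
# blue rings
for n,f in(("s",s),("d",d)):
    im=f["color"].astype(int);m=((im[...,2]-im[...,0]>15)&(im[...,2]>im[...,1]+5)&(im[...,2]<200)).astype(np.uint8)
    for nm,x0,x1,y0,y1 in (("L",*( (198,235,145,183) if n=="s" else (278,312,145,185))),("S",*((254,275,187,210) if n=="s" else (275,300,188,222)))):
        ys,xs=np.nonzero(m[y0:y1,x0:x1]);e=cv2.fitEllipse(cv2.convexHull(np.c_[xs+x0,ys+y0].astype(np.float32)));print(n,nm,len(xs),np.array(e[0]),e[1:])
        mm=((im.min(2)>95)&(im.max(2)-im.min(2)<40)).astype(np.uint8)[y0-25:y1+25,x0-25:x1+25]
        k,l,st,ce=cv2.connectedComponentsWithStats(mm);i=l[int(e[0][1])-y0+25,int(e[0][0])-x0+25]
        if i:
            ys,xs=np.nonzero(l==i);q=cv2.fitEllipse(cv2.convexHull(np.c_[xs+x0-25,ys+y0-25].astype(np.float32)));print("   rim",len(xs),np.array(q[0]),q[1:])
```

```text
easel
 [[494.9  97.4  18. ]
 [463.1 218.   18. ]
 [601.9 256.2  18. ]
 [637.9 136.   18. ]] mid [549.5 176.9  18. ] sides [124.7 143.9 125.5 148.1] rect ((550.042724609375, 177.2369384765625), (148.14076232910156, 125.41667938232422), 15.138617515563965)
easel
 [[635.7 137.4  18. ]
 [492.7  96.   18. ]
 [461.3 222.7  18. ]
 [599.8 259.3  18. ]] mid [547.4 178.9  18. ] sides [148.8 130.6 143.2 127.1] rect ((546.048828125, 179.37562561035156), (148.83506774902344, 130.45596313476562), 16.16064453125)
rodtops [538.  136.6 122.6] [518.5 205.4 122.5] 71.47418324547499
rack
 [[ 635.9 -405.4   18. ]
 [ 460.9  -54.5   18. ]
 [ 604.   -50.4   18. ]] mid [ 567.  -170.1   18. ] [392.1 143.2 356.4]
rack
 [[ 602.9  -27.9   18. ]
 [ 457.   -54.5   18. ]
 [ 489.9 -413.2   18. ]
 [ 634.3 -400.7   18. ]] mid [ 546.  -224.1   18. ] [148.3 360.2 144.9 374.2]
s L 142 [215. 163.] ((24.67342185974121, 32.1206169128418), 168.77015686035156)
   rim 480 [214.9 162.9] ((21.55618667602539, 28.05577278137207), 169.62779235839844)
s S 93 [263.5 198.7] ((15.42335319519043, 18.820995330810547), 160.29469299316406)
   rim 138 [263.5 198.8] ((11.75500774383545, 14.112139701843262), 161.6795196533203)
d L 6 [295.  165.5] ((4.093106746673584, 27.13542366027832), 30.23566436767578)
   rim 516 [295.6 165. ] ((13.798527717590332, 49.79475021362305), 29.584453582763672)Traceback (most recent call last):
  File "<stdin>", line 17, in <module>
cv2.error: OpenCV(4.12.0) /io/opencv/modules/imgproc/src/shapedescr.cpp:361: error: (-201:Incorrect size of input array) There should be at least 5 points to fit the ellipse in function 'fitEllipseNoDirect'
```

```bash
cat >> h.py <<'E'
from scipy.spatial.transform import Rotation as Ro
def frame(yaw,lean=30):
    "plate axes x,y,z as columns; tool axes for grasp"
    B=Ro.from_euler("xyz",[0,-lean,yaw],degrees=True).as_matrix()
    return B, np.c_[B[:,1],B[:,0],-B[:,2]]
def togo(st,P,T=None):
    R=Ro.from_euler("xyz",st["ee_rot"],degrees=True).as_matrix()
    print("shift cm",np.round(R.T@(np.array(P)-st["ee_pos"])/10,2))
    if T is not None:print("rotvec",np.round(Ro.from_matrix(R.T@T).as_rotvec(),4))
E
python3 - <<'E'
from h import *
from workcell import env
np.set_printoptions(precision=2,suppress=True)
fs=pickle.load(open("f0.pkl","rb"));s,d=fs["scene"],fs["side"]
print(tri(s,(215,163),d,(295.3,165.3)),onz(s,(215,163),112.2),onz(d,(295.3,165.3),112))
# back-sides: small via scene ring at z
print("small",onz(s,(263.5,198.7),18+ (110-18)*0+90))
# camera in tool frame
st=env.state();R=Ro.from_euler("xyz",st["ee_rot"],degrees=True).as_matrix();w=fs["wrist"]["view"]
c=-w[:3,:3].T@w[:3,3];print("cam in tool",R.T@(c-st["ee_pos"]),"look",R.T@-w[2,:3])
B,T=frame(5);print(B,T)
C=np.array([553,-319,110]);P=C+B[:,2]*160
print("hover",P);togo(st,P,T)
E
```

```text
[ 552.96 -322.99  111.19] [[ 553.56 -322.22  112.2 ]] [[ 552.8  -321.57  112.  ]]
small [[ 561.02 -127.92  108.  ]]
cam in tool [  70.01    0.04 -170.41] look [-0.25 -0.    0.97]
[[ 0.86 -0.09 -0.5 ]
 [ 0.08  1.   -0.04]
 [ 0.5   0.    0.87]] [[-0.09  0.86  0.5 ]
 [ 1.    0.08  0.04]
 [ 0.    0.5  -0.87]]
hover [ 473.3  -325.97  248.56]
shift cm [-53.43 -78.64  -3.42]
rotvec [-0.45 -0.33  1.23]
```

Request:
move_arm(
  plan=[
    {"tx": -2.04, "ty": -3.04, "tz": -0.5},
    {"tx": -2.04, "ty": -3.04, "tz": -0.5},
    {"tx": -2.04, "ty": -3.04, "tz": -0.5},
    {"tx": -2.04, "ty": -3.04, "tz": -0.5},
    {"tx": -2.04, "ty": -3.04, "tz": -0.5},
    {"tx": -2.04, "ty": -3.04, "tz": -0.5},
    {"tx": -2.04, "ty": -3.04, "tz": -0.5},
    {"tx": -2.04, "ty": -3.04, "tz": -0.5},
    {"tx": -2.04, "ty": -3.04, "tz": -0.5},
    {"tx": -2.04, "ty": -3.04, "tz": -0.5},
    {"tx": -2.04, "ty": -3.04},
    {"tx": -2.04, "ty": -3.04},
  ],
  gripper=5,
  force=25,
)

```text
schema error: expected keys tx, ty, tz, wx, wy, wz
```

Request:
move_arm(
  plan=[
    {"tx": -2.04, "ty": -3.04},
    {"tx": -2.04, "ty": -3.04},
    {"tx": -2.04, "ty": -3.04},
    {"tx": -2.04, "ty": -3.04},
    {"tx": -2.04, "ty": -3.04},
    {"tx": -2.04, "ty": -3.04},
    {"tx": -2.04, "ty": -3.04},
    {"tx": -2.04, "ty": -3.04},
    {"tx": -2.04, "ty": -3.04},
    {"tx": -2.04, "ty": -3.04},
    {"tx": -2.04, "ty": -3.04},
    {"tx": -2.04, "ty": -3.04},
  ],
)

```text
schema error: expected keys tx, ty, tz, wx, wy, wz
```

Request:
move_arm(
  plan=[
    {"wx": -0.041, "wy": -0.03, "wz": 0.112},
    {"wx": -0.041, "wy": -0.03, "wz": 0.112},
    {"wx": -0.041, "wy": -0.03, "wz": 0.112},
    {"wx": -0.041, "wy": -0.03, "wz": 0.112},
    {"wx": -0.041, "wy": -0.03, "wz": 0.112},
    {"wx": -0.041, "wy": -0.03, "wz": 0.112},
    {"wx": -0.041, "wy": -0.03, "wz": 0.112},
    {"wx": -0.041, "wy": -0.03, "wz": 0.112},
    {"wx": -0.041, "wy": -0.03, "wz": 0.112},
    {"wx": -0.041, "wy": -0.03, "wz": 0.112},
    {"wx": -0.041, "wy": -0.03, "wz": 0.112},
    {},
  ],
)

```text
schema error: expected keys tx, ty, tz, wx, wy, wz
```

Run:
```python
from h import *
from workcell import env,grab_frame
np.set_printoptions(precision=2,suppress=True)
st=env.state();print(st["time_s"],st["ee_pos"],st["ee_rot"],np.array(st["qpos"]))
B,T=frame(5);C=np.array([549.2,-322.5,110]);togo(st,C+B[:,2]*160,T)
f=grab_frame("wrist");pickle.dump(f,open("w1.pkl","wb"));cv2.imwrite("pics/w1.png",f["color"][:,:,::-1])
for k in (0,80):print(proj(f,C+B[:,2]*k))
# expected rim-top points front/back
```

```text
0.15 [128.63 560.05 213.34] [-179.93   -0.    167.06] [75.92 18.34 89.69 -0.   72.04 -1.14]
shift cm [-53.14 -79.07  -3.42]
rotvec [-0.45 -0.33  1.23]
[[-256.43  615.68]]
[[-381.29  686.73]]
```

View pics/w1.png

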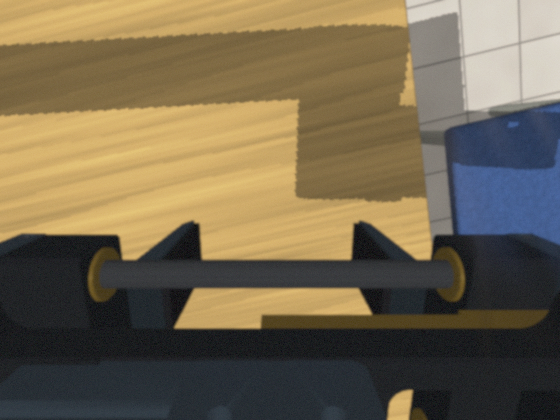

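The moves were refused because every row needs all six keys. The wrist picture shows only bare table, with the fingers at about (190,250) and (360,250). I'll resend the moves with full rows.

Request:
move_arm(
  plan=[
    {"tx": -2.04, "ty": -3.04, "tz": -0.5, "wx": 0, "wy": 0, "wz": 0},
    {"tx": -2.04, "ty": -3.04, "tz": -0.5, "wx": 0, "wy": 0, "wz": 0},
    {"tx": -2.04, "ty": -3.04, "tz": -0.5, "wx": 0, "wy": 0, "wz": 0},
    {"tx": -2.04, "ty": -3.04, "tz": -0.5, "wx": 0, "wy": 0, "wz": 0},
    {"tx": -2.04, "ty": -3.04, "tz": -0.5, "wx": 0, "wy": 0, "wz": 0},
    {"tx": -2.04, "ty": -3.04, "tz": -0.5, "wx": 0, "wy": 0, "wz": 0},
    {"tx": -2.04, "ty": -3.04, "tz": -0.5, "wx": 0, "wy": 0, "wz": 0},
    {"tx": -2.04, "ty": -3.04, "tz": -0.5, "wx": 0, "wy": 0, "wz": 0},
    {"tx": -2.04, "ty": -3.04, "tz": -0.5, "wx": 0, "wy": 0, "wz": 0},
    {"tx": -2.04, "ty": -3.04, "tz": -0.5, "wx": 0, "wy": 0, "wz": 0},
    {"tx": -2.04, "ty": -3.04, "tz": 0, "wx": 0, "wy": 0, "wz": 0},
    {"tx": -2.04, "ty": -3.04, "tz": 0, "wx": 0, "wy": 0, "wz": 0},
  ],
  gripper=5,
  force=25,
)

```text
time_s: 1.2
ee_pos: [285.8, 148.5, 264.4]
ee_rot: [179.9, 0.1, 167.1]
force: [1.6, -0.5, -0.8]
gripper_width: 50.0
gripper_force: 0.0
```

Request:
move_arm(
  plan=[
    {"tx": -2.04, "ty": -3.04, "tz": 0, "wx": 0, "wy": 0, "wz": 0},
    {"tx": -2.04, "ty": -3.04, "tz": 0, "wx": 0, "wy": 0, "wz": 0},
    {"tx": -2.04, "ty": -3.04, "tz": 0, "wx": 0, "wy": 0, "wz": 0},
    {"tx": -2.04, "ty": -3.04, "tz": 0, "wx": 0, "wy": 0, "wz": 0},
    {"tx": -2.04, "ty": -3.04, "tz": 0, "wx": 0, "wy": 0, "wz": 0},
    {"tx": -2.04, "ty": -3.04, "tz": 0, "wx": 0, "wy": 0, "wz": 0},
    {"tx": -2.04, "ty": -3.04, "tz": 0, "wx": 0, "wy": 0, "wz": 0},
    {"tx": -2.04, "ty": -3.04, "tz": 0, "wx": 0, "wy": 0, "wz": 0},
    {"tx": -2.04, "ty": -3.04, "tz": 0, "wx": 0, "wy": 0, "wz": 0},
    {"tx": -2.04, "ty": -3.04, "tz": 0, "wx": 0, "wy": 0, "wz": 0},
    {"tx": -2.04, "ty": -3.04, "tz": 0, "wx": 0, "wy": 0, "wz": 0},
    {"tx": -2.04, "ty": -3.04, "tz": 0, "wx": 0, "wy": 0, "wz": 0},
  ],
)

```text
time_s: 2.2
ee_pos: [442.7, -262.1, 263.7]
ee_rot: [180.0, -0.0, 167.0]
force: [1.1, 0.5, 1.1]
gripper_width: 49.6
gripper_force: 0.0
```

Request:
move_arm(
  plan=[
    {"tx": 0, "ty": 0, "tz": 0, "wx": -0.041, "wy": -0.03, "wz": 0.112},
    {"tx": 0, "ty": 0, "tz": 0, "wx": -0.041, "wy": -0.03, "wz": 0.112},
    {"tx": 0, "ty": 0, "tz": 0, "wx": -0.041, "wy": -0.03, "wz": 0.112},
    {"tx": 0, "ty": 0, "tz": 0, "wx": -0.041, "wy": -0.03, "wz": 0.112},
    {"tx": 0, "ty": 0, "tz": 0, "wx": -0.041, "wy": -0.03, "wz": 0.112},
    {"tx": 0, "ty": 0, "tz": 0, "wx": -0.041, "wy": -0.03, "wz": 0.112},
    {"tx": 0, "ty": 0, "tz": 0, "wx": -0.041, "wy": -0.03, "wz": 0.112},
    {"tx": 0, "ty": 0, "tz": 0, "wx": -0.041, "wy": -0.03, "wz": 0.112},
    {"tx": 0, "ty": 0, "tz": 0, "wx": -0.041, "wy": -0.03, "wz": 0.112},
    {"tx": 0, "ty": 0, "tz": 0, "wx": -0.041, "wy": -0.03, "wz": 0.112},
    {"tx": 0, "ty": 0, "tz": 0, "wx": -0.041, "wy": -0.03, "wz": 0.112},
    {"tx": 0, "ty": 0, "tz": 0, "wx": 0, "wy": 0, "wz": 0},
  ],
)

```text
time_s: 3.2
ee_pos: [440.6, -258.9, 262.7]
ee_rot: [150.1, -0.1, 94.6]
force: [0.4, 1.4, 0.2]
gripper_width: 50.2
gripper_force: 0.0
```

Run:
```python
from h import *
from workcell import env,grab_frame
np.set_printoptions(precision=2,suppress=True)
st=env.state();print(st["time_s"],st["ee_pos"],st["ee_rot"],np.array(st["qpos"]),st["gripper_width"])
B,T=frame(5);C=np.array([549.2,-322.5,110]);togo(st,C+B[:,2]*160,T)
f=grab_frame("wrist");pickle.dump(f,open("w1.pkl","wb"));cv2.imwrite("pics/w2.png",f["color"][:,:,::-1])
for k in (0,80):print(proj(f,C+B[:,2]*k))
```

```text
3.2 [ 440.64 -258.9   262.74] [150.1   -0.15  94.59] [-46.61   0.85 110.96  29.49  52.38 -66.17] 50.22630336631179
shift cm [-7.27  1.31  2.37]
rotvec [-0.    0.   -0.01]
[[287.57 246.81]]
[[290.31 276.82]]
```

View pics/w2.png

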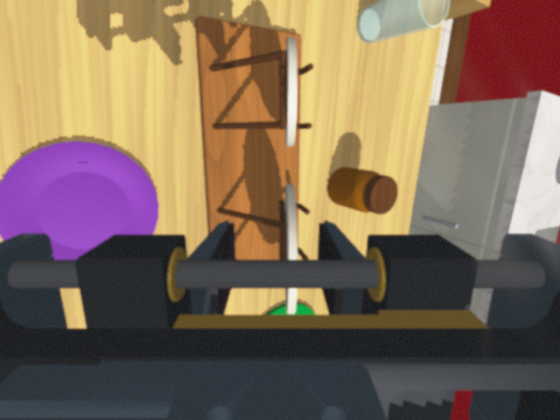

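The wrist view shows both plates edge-on: the small one at columns 288–298, rows 38–146, and the large one at columns 286–297, rows 185–312. I'll compare the large plate's edge with the predicted rim to refine its lateral position and yaw.

Run:
```python
from h import *
np.set_printoptions(precision=2,suppress=True)
f=pickle.load(open("w1.pkl","rb"));im=f["color"].astype(int)
m=(im.min(2)>90)&(im.max(2)-im.min(2)<45)
B,T=frame(5)
def pred(C,r):
    t=np.radians(np.arange(0,360,1));p=[]
    for x in(-4.5,4.5):p.append(proj(f,C+x*B[:,0]+r*np.outer(np.sin(t),B[:,1])+r*np.outer(np.cos(t),B[:,2])))
    h=np.zeros(im.shape[:2],np.uint8);cv2.fillConvexPoly(h,cv2.convexHull(np.concatenate(p).astype(np.float32)).round().astype(np.int32),1);return h
pl=pred(np.array([549.2,-322.5,110]),80)
ps=pred(np.array([549.2,-322.5,110])+184*B[:,1]-22*B[:,2],60)
for nm,p,rows in(("L",pl,(180,184,188,192,200,210,220,230,300,306)),("S",ps,(34,38,42,50,70,90,120,140,146,150))):
    for r in rows:
        x=np.nonzero(m[r,275:310])[0]+275;q=np.nonzero(p[r])[0]
        print(nm,r,(x.min(),x.max()) if len(x) else None,(q.min(),q.max()) if len(q) else None)
```

```text
L 180 None None
L 184 (np.int64(287), np.int64(291)) (np.int64(283), np.int64(292))
L 188 (np.int64(286), np.int64(293)) (np.int64(283), np.int64(292))
L 192 (np.int64(286), np.int64(293)) (np.int64(283), np.int64(293))
L 200 (np.int64(286), np.int64(294)) (np.int64(283), np.int64(293))
L 210 (np.int64(287), np.int64(295)) (np.int64(283), np.int64(294))
L 220 (np.int64(287), np.int64(295)) (np.int64(283), np.int64(294))
L 230 (np.int64(287), np.int64(295)) (np.int64(283), np.int64(294))
L 300 (np.int64(286), np.int64(296)) (np.int64(284), np.int64(294))
L 306 (np.int64(286), np.int64(295)) (np.int64(284), np.int64(294))
S 34 None None
S 38 (np.int64(287), np.int64(294)) (np.int64(283), np.int64(293))
S 42 (np.int64(287), np.int64(295)) (np.int64(283), np.int64(293))
S 50 (np.int64(287), np.int64(295)) (np.int64(283), np.int64(294))
S 70 (np.int64(287), np.int64(297)) (np.int64(283), np.int64(294))
S 90 (np.int64(287), np.int64(296)) (np.int64(283), np.int64(294))
S 120 (np.int64(287), np.int64(295)) (np.int64(283), np.int64(293))
S 140 (np.int64(286), np.int64(293)) (np.int64(283), np.int64(292))
S 146 None (np.int64(284), np.int64(291))
S 150 None None
```

Yaw 5° and the rows agree. The plate sits about 2 mm further along its face normal than estimated, so I'll correct for that and go down.

Request:
move_arm(
  plan=[
    {"tx": -1.82, "ty": 0.38, "tz": 0.62, "wx": 0, "wy": 0, "wz": -0.01},
    {"tx": -1.82, "ty": 0.38, "tz": 0.62, "wx": 0, "wy": 0, "wz": 0},
    {"tx": -1.82, "ty": 0.38, "tz": 0.62, "wx": 0, "wy": 0, "wz": 0},
    {"tx": -1.82, "ty": 0.38, "tz": 0.62, "wx": 0, "wy": 0, "wz": 0},
    {"tx": 0, "ty": 0, "tz": 1.5, "wx": 0, "wy": 0, "wz": 0},
    {"tx": 0, "ty": 0, "tz": 1.5, "wx": 0, "wy": 0, "wz": 0},
    {"tx": 0, "ty": 0, "tz": 1, "wx": 0, "wy": 0, "wz": 0},
    {"tx": 0, "ty": 0, "tz": 0, "wx": 0, "wy": 0, "wz": 0},
    {"tx": 0, "ty": 0, "tz": 0, "wx": 0, "wy": 0, "wz": 0},
  ],
)

```text
time_s: 4.0
ee_pos: [494.7, -328.7, 215.3]
ee_rot: [150.1, 0.3, 95.3]
force: [-0.3, -0.5, 0.9]
gripper_width: 49.9
gripper_force: 0.0
```

Run:
```python
from h import *
from workcell import env,grab_frame
np.set_printoptions(precision=2,suppress=True)
st=env.state();print(st["time_s"],st["ee_pos"],st["ee_rot"])
B,T=frame(5);C=np.array([551.5,-322.3,110]);togo(st,C+B[:,2]*47,T)
f=grab_frame("wrist");im=f["color"].astype(int)
m=(im.min(2)>90)&(im.max(2)-im.min(2)<45)
for r in(60,90,110,130,150,170,190,210,225):
    x=np.nonzero(m[r,220:340])[0]+220;print(r,(x.min(),x.max()) if len(x) else None)
for k in (0,80):print(proj(f,C+B[:,2]*k),proj(f,C+B[:,1]*k))
```

```text
4.0 [ 494.73 -328.68  215.32] [150.08   0.27  95.33]
shift cm [ 0.15 -0.31  7.28]
rotvec [-0.    0.    0.01]
60 (np.int64(272), np.int64(280))
90 None
110 None
130 (np.int64(270), np.int64(279))
150 (np.int64(269), np.int64(279))
170 (np.int64(268), np.int64(279))
190 (np.int64(267), np.int64(279))
210 (np.int64(267), np.int64(279))
225 (np.int64(267), np.int64(279))
[[274.15 201.08]] [[274.15 201.08]]
[[273.21 225.92]] [[274.71 117.15]]
```

Request:
move_arm(
  plan=[
    {"tx": 0.15, "ty": -0.3, "tz": 1.0, "wx": 0, "wy": 0, "wz": 0.006},
    {"tx": 0, "ty": 0, "tz": 1.3, "wx": 0, "wy": 0, "wz": 0},
    {"tx": 0, "ty": 0, "tz": 1.3, "wx": 0, "wy": 0, "wz": 0},
    {"tx": 0, "ty": 0, "tz": 1.3, "wx": 0, "wy": 0, "wz": 0},
    {"tx": 0, "ty": 0, "tz": 1.3, "wx": 0, "wy": 0, "wz": 0},
    {"tx": 0, "ty": 0, "tz": 1.1, "wx": 0, "wy": 0, "wz": 0},
    {"tx": 0, "ty": 0, "tz": 0, "wx": 0, "wy": 0, "wz": 0},
    {"tx": 0, "ty": 0, "tz": 0, "wx": 0, "wy": 0, "wz": 0},
    {"tx": 0, "ty": 0, "tz": 0, "wx": 0, "wy": 0, "wz": 0},
  ],
)

```text
time_s: 4.8
ee_pos: [528.1, -324.9, 151.5]
ee_rot: [150.0, 0.2, 94.9]
force: [0.8, -0.1, -0.3]
gripper_width: 50.0
gripper_force: 0.0
```

Request:
move_arm(
  plan=[
    {"tx": 0, "ty": 0, "tz": 0, "wx": 0, "wy": 0, "wz": 0},
    {"tx": 0, "ty": 0, "tz": 0, "wx": 0, "wy": 0, "wz": 0},
    {"tx": 0, "ty": 0, "tz": 0, "wx": 0, "wy": 0, "wz": 0},
    {"tx": 0, "ty": 0, "tz": 0, "wx": 0, "wy": 0, "wz": 0},
  ],
  gripper=2,
  force=20,
)

```text
time_s: 5.13
ee_pos: [528.0, -324.9, 151.4]
ee_rot: [150.0, 0.2, 94.9]
force: [0.1, -0.2, 0.0]
gripper_width: 26.0
gripper_force: 0.0
```

Request:
move_arm(
  plan=[
    {"tx": 0, "ty": 0, "tz": 0, "wx": 0, "wy": 0, "wz": 0},
    {"tx": 0, "ty": 0, "tz": 0, "wx": 0, "wy": 0, "wz": 0},
    {"tx": 0, "ty": 0, "tz": 0, "wx": 0, "wy": 0, "wz": 0},
    {"tx": 0, "ty": 0, "tz": 0, "wx": 0, "wy": 0, "wz": 0},
    {"tx": 0, "ty": 0, "tz": 0, "wx": 0, "wy": 0, "wz": 0},
    {"tx": 0, "ty": 0, "tz": 0, "wx": 0, "wy": 0, "wz": 0},
  ],
  gripper=0.4,
  force=20,
)

```text
time_s: 5.63
ee_pos: [528.8, -324.8, 151.6]
ee_rot: [149.9, 0.1, 94.9]
force: [4.7, 0.7, 1.7]
gripper_width: 8.9
gripper_force: 20.0
```

The plate is gripped (8.9 mm, 20 N). I'll firm up slightly and lift along the face.

Request:
move_arm(
  plan=[
    {"tx": 0, "ty": 0, "tz": 0, "wx": 0, "wy": 0, "wz": 0},
    {"tx": 0, "ty": 0, "tz": -0.3, "wx": 0, "wy": 0, "wz": 0},
    {"tx": 0, "ty": 0, "tz": -0.6, "wx": 0, "wy": 0, "wz": 0},
    {"tx": 0, "ty": 0, "tz": -1, "wx": 0, "wy": 0, "wz": 0},
    {"tx": 0, "ty": 0, "tz": -1.5, "wx": 0, "wy": 0, "wz": 0},
    {"tx": 0, "ty": 0, "tz": -1.5, "wx": 0, "wy": 0, "wz": 0},
    {"tx": 0, "ty": 0, "tz": -1.5, "wx": 0, "wy": 0, "wz": 0},
    {"tx": 0, "ty": 0, "tz": -1.5, "wx": 0, "wy": 0, "wz": 0},
    {"tx": 0, "ty": 0, "tz": -1.5, "wx": 0, "wy": 0, "wz": 0},
    {"tx": 0, "ty": 0, "tz": -1, "wx": 0, "wy": 0, "wz": 0},
    {"tx": 0, "ty": 0, "tz": 0, "wx": 0, "wy": 0, "wz": 0},
  ],
  force=35,
)

```text
time_s: 6.55
ee_pos: [474.9, -329.4, 241.4]
ee_rot: [150.1, 0.2, 95.0]
force: [-0.2, -0.1, -3.1]
gripper_width: 8.4
gripper_force: 35.0
```

Run:
```python
from h import *
from workcell import env,grab_frame
np.set_printoptions(precision=2,suppress=True)
st=env.state();print(st["time_s"],st["ee_pos"],st["ee_rot"],st["gripper_width"],st["gripper_force"])
B,T=frame(15.7);C=np.array([548,177.5,110]);P=C+B[:,2]*(47+110)
print(P);togo(st,P,T)
fs={n:grab_frame(n) for n in("scene","side")};pickle.dump(fs,open("f1.pkl","wb"))
```

```text
6.55 [ 474.89 -329.36  241.44] [150.12   0.24  94.96] 8.422052075806 34.998809695243835
[472.43 156.26 245.97]
shift cm [48.4   3.75  1.4 ]
rotvec [-0.    0.1  -0.16]
```

The wrist reads 3 N, which is the plate's weight. The straight route would clip the small plate, so I'll rise 80 mm first and then cross.

Request:
move_arm(
  plan=[
    {"tx": 0, "ty": 0.6, "tz": -1.04, "wx": 0, "wy": 0, "wz": 0},
    {"tx": 0, "ty": 1, "tz": -1.73, "wx": 0, "wy": 0, "wz": 0},
    {"tx": 0, "ty": 1, "tz": -1.73, "wx": 0, "wy": 0, "wz": 0},
    {"tx": 0, "ty": 1, "tz": -1.73, "wx": 0, "wy": 0, "wz": 0},
    {"tx": 0.5, "ty": 0.4, "tz": -0.7, "wx": 0, "wy": 0, "wz": 0},
    {"tx": 1, "ty": 0.19, "tz": 0.07, "wx": 0, "wy": 0, "wz": 0},
    {"tx": 2, "ty": 0.19, "tz": 0.07, "wx": 0, "wy": 0, "wz": 0},
    {"tx": 2.5, "ty": 0.19, "tz": 0.07, "wx": 0, "wy": 0, "wz": 0},
    {"tx": 2.5, "ty": 0.19, "tz": 0.07, "wx": 0, "wy": 0, "wz": 0},
    {"tx": 2.5, "ty": 0.19, "tz": 0.07, "wx": 0, "wy": 0, "wz": 0},
    {"tx": 2.5, "ty": 0.19, "tz": 0.07, "wx": 0, "wy": 0, "wz": 0},
    {"tx": 2.5, "ty": 0.19, "tz": 0.07, "wx": 0, "wy": 0, "wz": 0},
  ],
)

```text
time_s: 7.65
ee_pos: [474.8, -165.5, 320.0]
ee_rot: [150.3, -0.1, 95.0]
force: [-0.3, 0.4, -2.8]
gripper_width: 9.0
gripper_force: 35.0
```

Request:
move_arm(
  plan=[
    {"tx": 2.5, "ty": 0.19, "tz": 0.07, "wx": 0, "wy": 0, "wz": 0},
    {"tx": 2.5, "ty": 0.19, "tz": 0.07, "wx": 0, "wy": 0, "wz": 0},
    {"tx": 2.5, "ty": 0.19, "tz": 0.07, "wx": 0, "wy": 0, "wz": 0},
    {"tx": 2.5, "ty": 0.19, "tz": 0.07, "wx": 0, "wy": 0, "wz": 0},
    {"tx": 2.5, "ty": 0.19, "tz": 0.07, "wx": 0, "wy": 0, "wz": 0},
    {"tx": 2.5, "ty": 0.19, "tz": 0.07, "wx": 0, "wy": 0, "wz": 0},
    {"tx": 2.5, "ty": 0.19, "tz": 0.07, "wx": 0, "wy": 0, "wz": 0},
    {"tx": 2.5, "ty": 0.19, "tz": 0.07, "wx": 0, "wy": 0, "wz": 0},
    {"tx": 2.5, "ty": 0.19, "tz": 0.07, "wx": 0, "wy": 0, "wz": 0},
    {"tx": 2.5, "ty": 0.19, "tz": 0.07, "wx": 0, "wy": 0, "wz": 0},
    {"tx": 2, "ty": 0.19, "tz": 0.07, "wx": 0, "wy": 0, "wz": 0},
    {"tx": 1, "ty": 0.19, "tz": 0.07, "wx": 0, "wy": 0, "wz": 0},
  ],
)

```text
time_s: 8.65
ee_pos: [473.8, 115.5, 323.4]
ee_rot: [150.4, 0.1, 95.1]
force: [-0.2, 0.2, -3.5]
gripper_width: 8.9
gripper_force: 35.0
```

Request:
move_arm(
  plan=[
    {"tx": 1, "ty": 0, "tz": 0, "wx": 0, "wy": 0.02, "wz": -0.032},
    {"tx": 0, "ty": 0, "tz": 0, "wx": 0, "wy": 0.02, "wz": -0.032},
    {"tx": 0, "ty": 0, "tz": 0, "wx": 0, "wy": 0.02, "wz": -0.032},
    {"tx": 0, "ty": 0, "tz": 0, "wx": 0, "wy": 0.02, "wz": -0.032},
    {"tx": 0, "ty": 0, "tz": 0, "wx": 0, "wy": 0.02, "wz": -0.032},
    {"tx": 0, "ty": 0, "tz": 0, "wx": 0, "wy": 0, "wz": 0},
    {"tx": 0, "ty": 0, "tz": 0, "wx": 0, "wy": 0, "wz": 0},
  ],
)

```text
time_s: 9.23
ee_pos: [473.9, 122.7, 324.2]
ee_rot: [150.3, -0.3, 105.7]
force: [-0.5, -0.3, -3.5]
gripper_width: 8.9
gripper_force: 35.0
```

Run:
```python
from h import *
from workcell import env,grab_frame
np.set_printoptions(precision=2,suppress=True)
st=env.state();print(st["time_s"],st["ee_pos"],st["ee_rot"],st["gripper_width"],st["gripper_force"])
B,T=frame(15.7);C=np.array([548,177.5,110]);togo(st,C+B[:,2]*(47+130),T)
f=grab_frame("wrist");pickle.dump(f,open("w3.pkl","wb"))
cv2.imwrite("pics/w3.png",f["color"][:,:,::-1])
top=C-8.5*B[:,0]+25*B[:,2]
for y in(-35,35):print("rodtop pred",proj(f,top+y*B[:,1]))
R=Ro.from_euler("xyz",st["ee_rot"],degrees=True).as_matrix()
print("held centre pred",proj(f,st["ee_pos"]+47*R[:,2]),"sides",proj(f,st["ee_pos"]+47*R[:,2]+80*R[:,0]))
```

```text
9.2333 [473.93 122.74 324.2 ] [150.27  -0.31 105.67] 8.935552463089385 34.998963475227356
shift cm [ 3.23 -3.24  5.19]
rotvec [-0. -0. -0.]
rodtop pred [[245.39 189.98]]
rodtop pred [[243.82 133.19]]
held centre pred [[277.34 225.12]] sides [[277.53 115.26]]
```

View pics/w3.png

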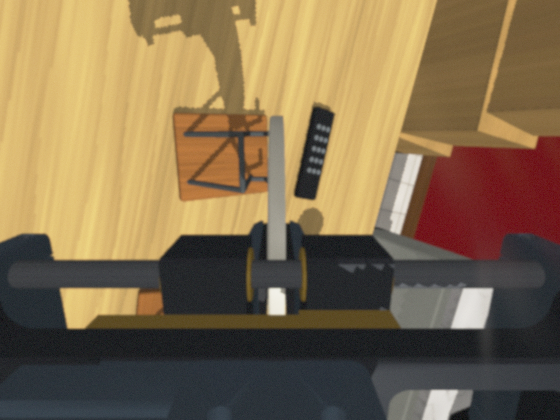

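The held plate is edge-on at columns 270–284. The easel lies to its left, with rod tops and crossbar at about (241,135)–(243,190), about 3 px left of prediction. I'll measure the crossbar precisely.

Run:
```python
from h import *
np.set_printoptions(precision=2,suppress=True)
f=pickle.load(open("w3.pkl","rb"));im=f["color"].astype(int)
dark=im.max(2)<85
for r in range(128,200,4):
    x=np.nonzero(dark[r,170:272])[0]+170;print(r,x.min() if len(x) else None,x.tolist()[-14:])
for c in (205,215,225,234):
    y=np.nonzero(dark[120:205,c])[0]+120;print("col",c,y.tolist())
wood=(im[...,0]-im[...,2]>60)&(im[...,0]<175)&(im[...,1]<100)
for r in (118,150,195):
    x=np.nonzero(wood[r,150:268])[0]+150;print("wood",r,x.min(),x.max())
```

```text
128 None []
132 186 [245, 246, 247, 248, 249, 250, 251, 252, 262, 263, 264, 265, 266, 267]
136 228 [231, 232, 233, 234, 235, 236, 237, 238, 239, 240, 241, 242, 243, 244]
140 239 [239, 240, 241, 242]
144 238 [238, 239, 240, 241, 242]
148 238 [238, 239, 240, 241, 242]
152 238 [238, 239, 240, 241, 242, 243]
156 239 [239, 240, 241, 242, 243]
160 240 [240, 241, 242, 243]
164 240 [240, 241, 242, 243, 244]
168 240 [240, 241, 242, 243, 244]
172 240 [240, 241, 242, 243, 244]
176 240 [240, 241, 242, 243, 249, 250, 251, 252]
180 190 [190, 191, 192, 193, 244, 245, 246, 247, 248, 249, 250, 265, 266]
184 198 [207, 208, 209, 210, 211, 212, 213, 214, 215, 216, 244, 245, 246, 247]
188 222 [229, 230, 231, 232, 233, 234, 235, 236, 237, 238, 239, 240, 244, 245]
192 None []
196 None []
col 205 [132, 133, 134, 135, 183, 184, 185]
col 215 [132, 133, 134, 135, 184, 185, 186]
col 225 [132, 133, 134, 135, 186, 187, 188]
col 234 [132, 133, 134, 135, 136, 187, 188, 189, 190]
wood 118 197 261
wood 150 216 261Traceback (most recent call last):
  File "<stdin>", line 11, in <module>
    return umr_minimum(a, axis, None, out, keepdims, initial, where)
ValueError: zero-size array to reduction operation minimum which has no identity
```

Run:
```python
from h import *
from workcell import env
np.set_printoptions(precision=2,suppress=True)
f=pickle.load(open("w3.pkl","rb"))
a=onz(f,(240.4,145.5),127.4)[0];b=onz(f,(242.3,175.5),127.4)[0];print("bar",a,b,"yaw",np.degrees(np.arctan2(-(b-a)[0],(b-a)[1]))%180)
up=onz(f,(239,134.2),127.4)[0];lo=onz(f,(240,189.5),127.4)[0];print("rods",up,lo,np.linalg.norm(up-lo))
B,T=frame(16.5);bar=(a+b)/2;print("seat x from bar",bar+8.5*B[:,0]-25*B[:,2])
C=np.array([544.5,176.5,110]);st=env.state()
togo(st,C+7*B[:,0]+(47+75)*B[:,2],T)
```

```text
bar [518.55 190.49 127.4 ] [529.77 155.47 127.4 ] yaw 17.76707477527347
rods [513.61 202.99 127.4 ] [530.93 137.72 127.4 ] 67.53579165889865
seat x from bar [543.21 178.62 110.  ]
shift cm [ 3.13 -2.9  10.53]
rotvec [-0.    0.   -0.01]
```

Request:
move_arm(
  plan=[
    {"tx": 1.0, "ty": -0.9, "tz": 0, "wx": 0, "wy": 0, "wz": -0.012},
    {"tx": 1.1, "ty": -1.0, "tz": 0, "wx": 0, "wy": 0, "wz": 0},
    {"tx": 1.0, "ty": -1.0, "tz": 1.0, "wx": 0, "wy": 0, "wz": 0},
    {"tx": 0, "ty": 0, "tz": 1.5, "wx": 0, "wy": 0, "wz": 0},
    {"tx": 0, "ty": 0, "tz": 1.5, "wx": 0, "wy": 0, "wz": 0},
    {"tx": 0, "ty": 0, "tz": 1.5, "wx": 0, "wy": 0, "wz": 0},
    {"tx": 0, "ty": 0, "tz": 1.5, "wx": 0, "wy": 0, "wz": 0},
    {"tx": 0, "ty": 0, "tz": 1.5, "wx": 0, "wy": 0, "wz": 0},
    {"tx": 0, "ty": 0, "tz": 1.2, "wx": 0, "wy": 0, "wz": 0},
    {"tx": 0, "ty": 0, "tz": 0.8, "wx": 0, "wy": 0, "wz": 0},
    {"tx": 0, "ty": 0, "tz": 0, "wx": 0, "wy": 0, "wz": 0},
    {"tx": 0, "ty": 0, "tz": 0, "wx": 0, "wy": 0, "wz": 0},
  ],
)

```text
time_s: 10.28
ee_pos: [492.7, 160.4, 220.7]
ee_rot: [150.1, 0.1, 106.3]
force: [1.0, 1.0, -2.1]
gripper_width: 8.8
gripper_force: 35.0
```

Run:
```python
from h import *
from workcell import env,grab_frame
np.set_printoptions(precision=2,suppress=True)
st=env.state();print(st["time_s"],st["ee_pos"],st["ee_rot"],st["force"],st["gripper_width"])
B,T=frame(16.5);C=np.array([544.5,176.5,110])
togo(st,C+7*B[:,0]+(47+75)*B[:,2],T)
w=grab_frame("wrist");d=grab_frame("side");pickle.dump((w,d),open("f4.pkl","wb"))
u=proj(d,C).astype(int)[0];print(u)
k=3
a=cv2.resize(d["color"][225:345,205:325,::-1],None,fx=4,fy=4,interpolation=cv2.INTER_CUBIC)
b=cv2.resize(w["color"][30:270,190:350,::-1],None,fx=2,fy=2,interpolation=cv2.INTER_CUBIC)
cv2.imwrite("pics/c4.png",np.hstack([a,b]))
R=Ro.from_euler("xyz",st["ee_rot"],degrees=True).as_matrix();H=st["ee_pos"]+47*R[:,2]
print("held c",H,proj(d,H),proj(w,H))
top=C-8.5*B[:,0]+25*B[:,2]
for y in(-35,35):print("rod",proj(w,top+y*B[:,1]),proj(d,top+y*B[:,1]))
```

```text
10.2833 [492.71 160.44 220.67] [150.08   0.07 106.33] [ 1.05  0.98 -2.05] 8.784762928511784
shift cm [ 0.07 -0.14  0.1 ]
rotvec [-0.  0. -0.]
[262 285]
held c [515.22 166.98 179.93] [[276.72 262.94]] [[277.34 225.18]]
rod [[259.62 242.96]] [[270.52 268.24]]
rod [[258.46 169.55]] [[273.09 292.66]]
```

View pics/c4.png

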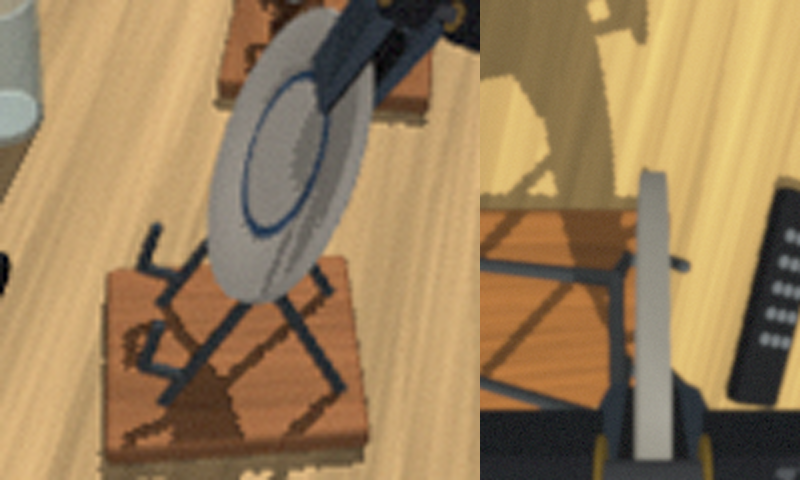

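Run:
```python
from h import *
from workcell import env
np.set_printoptions(precision=2,suppress=True)
w,d=pickle.load(open("f4.pkl","rb"));st=env.state()
B,T=frame(16.3);C=np.array([543.3,178,110])
for y in(35,-35):
  t=C+25.5*B[:,0]-40*B[:,2]+y*B[:,1];print("tip pred",proj(w,t),proj(d,t))
print("tip tri",(tri(w,(291,162.5),d,(244,311))-C)@B, (tri(w,(291,162.5),d,(245,336))-C)@B)
im=w["color"].astype(int);dark=im.max(2)<85
for r in range(168,205,6):print(r,(np.nonzero(dark[r,245:270])[0]+245).tolist())
togo(st,C+3.5*B[:,0]+(47+40)*B[:,2],T)
togo(st,C+3.5*B[:,0]+47*B[:,2],T)
```

```text
tip pred [[292.28 160.53]] [[245.11 306.9 ]]
tip pred [[291.37 221.32]] [[244.35 282.14]]
tip tri [ 22.79  32.96 -54.18] [   9.55   42.27 -104.5 ]
168 [245, 246, 247, 248, 249, 250, 251, 252, 253, 254, 255, 256, 257, 258, 259, 260, 261]
174 [253, 254, 255, 256, 257, 258, 259, 260]
180 [255, 256, 257, 258, 259, 260]
186 [254, 255, 256, 257, 258, 259, 260]
192 [254, 255, 256, 257, 258, 259, 260]
198 [255, 256, 257, 258, 259, 260, 261, 262]
204 [255, 256, 257, 258, 259, 260, 261]
shift cm [ 0.28 -0.65  3.64]
rotvec [0. 0. 0.]
shift cm [ 0.29 -0.66  7.64]
rotvec [0. 0. 0.]
```

The predicted prong tips match both views to within 1–2 px. I'll descend into the slot about 3.5 mm clear of the rods.

Request:
move_arm(
  plan=[
    {"tx": 0.28, "ty": -0.65, "tz": 0, "wx": 0, "wy": 0, "wz": 0},
    {"tx": 0, "ty": 0, "tz": 0.8, "wx": 0, "wy": 0, "wz": 0},
    {"tx": 0, "ty": 0, "tz": 1, "wx": 0, "wy": 0, "wz": 0},
    {"tx": 0, "ty": 0, "tz": 1, "wx": 0, "wy": 0, "wz": 0},
    {"tx": 0, "ty": 0, "tz": 1, "wx": 0, "wy": 0, "wz": 0},
    {"tx": 0, "ty": 0, "tz": 1, "wx": 0, "wy": 0, "wz": 0},
    {"tx": 0, "ty": 0, "tz": 0.8, "wx": 0, "wy": 0, "wz": 0},
    {"tx": 0, "ty": 0, "tz": 0.6, "wx": 0, "wy": 0, "wz": 0},
    {"tx": 0, "ty": 0, "tz": 0.4, "wx": 0, "wy": 0, "wz": 0},
    {"tx": 0, "ty": 0, "tz": 0, "wx": 0, "wy": 0, "wz": 0},
    {"tx": 0, "ty": 0, "tz": 0, "wx": 0, "wy": 0, "wz": 0},
  ],
)

```text
time_s: 11.3
ee_pos: [518.7, 170.6, 160.6]
ee_rot: [150.0, 0.1, 106.3]
force: [0.9, 0.4, -2.8]
gripper_width: 8.9
gripper_force: 35.0
```

Run:
```python
from h import *
from workcell import env,grab_frame
np.set_printoptions(precision=2,suppress=True)
st=env.state();print(st["time_s"],st["ee_pos"],st["ee_rot"],st["force"],st["gripper_width"])
B,T=frame(16.3);C=np.array([543.3,178,110])
togo(st,C+3.5*B[:,0]+47*B[:,2],T)
w=grab_frame("wrist");d=grab_frame("side");pickle.dump((w,d),open("f5.pkl","wb"))
a=cv2.resize(d["color"][235:345,215:315,::-1],None,fx=4,fy=4,interpolation=cv2.INTER_CUBIC)
b=cv2.resize(w["color"][30:250,200:380,::-1],None,fx=2,fy=2,interpolation=cv2.INTER_CUBIC)
cv2.imwrite("pics/c5.png",np.hstack([a,b]))
```

```text
11.3 [518.69 170.55 160.58] [150.03   0.08 106.32] [ 0.86  0.38 -2.82] 8.934189020455317
shift cm [0.02 0.05 0.97]
rotvec [-0.  0.  0.]
```

View pics/c5.png

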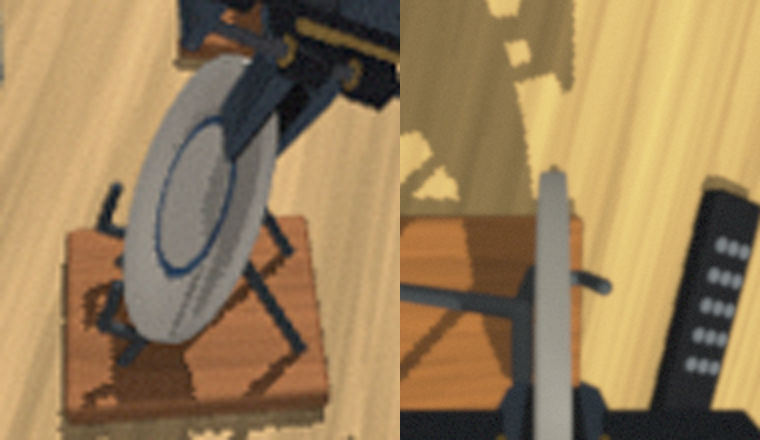

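The side view shows the plate between the back rods and both upturned prong ends. The wrist view shows it just clear of the crossbar, and the force is only the plate's weight. I'll lower the grip to 14 N so it can slip if it over-travels, then go down in small steps.

Request:
move_arm(
  plan=[
    {"tx": 0, "ty": 0, "tz": 0, "wx": 0, "wy": 0, "wz": 0},
    {"tx": 0, "ty": 0, "tz": 0.15, "wx": 0, "wy": 0, "wz": 0},
    {"tx": 0, "ty": 0, "tz": 0.15, "wx": 0, "wy": 0, "wz": 0},
    {"tx": 0, "ty": 0, "tz": 0.15, "wx": 0, "wy": 0, "wz": 0},
    {"tx": 0, "ty": 0, "tz": 0.15, "wx": 0, "wy": 0, "wz": 0},
    {"tx": 0, "ty": 0, "tz": 0, "wx": 0, "wy": 0, "wz": 0},
    {"tx": 0, "ty": 0, "tz": 0, "wx": 0, "wy": 0, "wz": 0},
  ],
  force=14,
)

```text
time_s: 11.98
ee_pos: [521.4, 171.4, 155.4]
ee_rot: [150.0, 0.1, 106.3]
force: [0.4, 0.4, -2.8]
gripper_width: 8.6
gripper_force: 14.0
```

Request:
move_arm(
  plan=[
    {"tx": 0, "ty": 0, "tz": 0.1, "wx": 0, "wy": 0, "wz": 0},
    {"tx": 0, "ty": 0, "tz": 0.1, "wx": 0, "wy": 0, "wz": 0},
    {"tx": 0, "ty": 0, "tz": 0, "wx": 0, "wy": 0, "wz": 0},
    {"tx": 0, "ty": 0, "tz": 0, "wx": 0, "wy": 0, "wz": 0},
  ],
)

```text
time_s: 12.32
ee_pos: [522.5, 171.7, 153.9]
ee_rot: [150.0, 0.1, 106.3]
force: [-0.2, 0.2, -2.0]
gripper_width: 8.8
gripper_force: 14.0
```

Contact is near (-2.0 N). I'll continue in 1 mm steps.

Request:
move_arm(
  plan=[
    {"tx": 0, "ty": 0, "tz": 0.1, "wx": 0, "wy": 0, "wz": 0},
    {"tx": 0, "ty": 0, "tz": 0, "wx": 0, "wy": 0, "wz": 0},
    {"tx": 0, "ty": 0, "tz": 0, "wx": 0, "wy": 0, "wz": 0},
  ],
)

```text
time_s: 12.57
ee_pos: [522.8, 171.6, 153.7]
ee_rot: [150.0, 0.1, 106.3]
force: [-4.9, -2.4, 5.4]
gripper_width: 8.9
gripper_force: 14.0
```

Request:
move_arm(
  plan=[
    {"tx": 0, "ty": 0, "tz": 0.1, "wx": 0, "wy": 0, "wz": 0},
    {"tx": 0, "ty": 0, "tz": 0, "wx": 0, "wy": 0, "wz": 0},
    {"tx": 0, "ty": 0, "tz": 0, "wx": 0, "wy": 0, "wz": 0},
  ],
)

```text
time_s: 12.82
ee_pos: [523.3, 171.5, 153.6]
ee_rot: [149.9, 0.1, 106.3]
force: [-8.2, -5.9, 10.3]
gripper_width: 8.7
gripper_force: 14.0
```

The plate has reached the prongs (13 N, with a sideways part towards -y, so it is bearing on the +y prong first). I'll back off a little, shift 1.5 mm towards -y, ease towards the rods and set down again.

Request:
move_arm(
  plan=[
    {"tx": 0, "ty": 0, "tz": -0.15, "wx": 0, "wy": 0, "wz": 0},
    {"tx": -0.15, "ty": -0.1, "tz": 0, "wx": 0, "wy": 0, "wz": 0},
    {"tx": 0, "ty": -0.1, "tz": 0, "wx": 0, "wy": 0, "wz": 0},
    {"tx": 0, "ty": 0, "tz": 0, "wx": 0, "wy": 0, "wz": 0},
    {"tx": 0, "ty": 0, "tz": 0, "wx": 0, "wy": 0, "wz": 0},
  ],
)

```text
time_s: 13.23
ee_pos: [521.4, 169.7, 152.1]
ee_rot: [150.0, 0.1, 106.3]
force: [0.2, -0.9, -1.9]
gripper_width: 8.8
gripper_force: 14.0
```

Request:
move_arm(
  plan=[
    {"tx": 0, "ty": 0, "tz": 0.1, "wx": 0, "wy": 0, "wz": 0},
    {"tx": 0, "ty": 0, "tz": 0, "wx": 0, "wy": 0, "wz": 0},
    {"tx": 0, "ty": 0, "tz": 0, "wx": 0, "wy": 0, "wz": 0},
  ],
)

```text
time_s: 13.48
ee_pos: [521.7, 169.7, 151.9]
ee_rot: [150.0, 0.1, 106.3]
force: [-4.3, -2.6, 4.8]
gripper_width: 9.1
gripper_force: 14.0
```

Run:
```python
from h import *
from workcell import env
np.set_printoptions(precision=2,suppress=True)
st=env.state();B,T=frame(16.3)
print("force in plate axes",np.array(st["force"])@B,"c-seat in plate axes",(np.array(st["ee_pos"])-47*B[:,2]-[543.3,178,110])@B)
```

```text
force in plate axes [-1.79 -1.31  6.56] c-seat in plate axes [ 0.99 -1.87  0.86]
```

The plate is seated with 6.6 N along the face and a small side force, about 1 mm off the rods. I'll release and withdraw.

Request:
move_arm(
  plan=[
    {"tx": 0, "ty": 0, "tz": 0, "wx": 0, "wy": 0, "wz": 0},
    {"tx": 0, "ty": 0, "tz": 0, "wx": 0, "wy": 0, "wz": 0},
    {"tx": 0, "ty": 0, "tz": 0, "wx": 0, "wy": 0, "wz": 0},
    {"tx": 0, "ty": 0, "tz": 0, "wx": 0, "wy": 0, "wz": 0},
    {"tx": 0, "ty": 0, "tz": 0, "wx": 0, "wy": 0, "wz": 0},
  ],
  gripper=1.4,
)

```text
time_s: 13.9
ee_pos: [522.2, 170.1, 151.7]
ee_rot: [150.0, 0.1, 106.3]
force: [-0.4, -0.3, -0.1]
gripper_width: 13.7
gripper_force: 0.0
```

Request:
move_arm(
  plan=[
    {"tx": 0, "ty": 0, "tz": 0, "wx": 0, "wy": 0, "wz": 0},
    {"tx": 0, "ty": 0, "tz": 0, "wx": 0, "wy": 0, "wz": 0},
    {"tx": 0, "ty": 0, "tz": 0, "wx": 0, "wy": 0, "wz": 0},
    {"tx": 0, "ty": 0, "tz": 0, "wx": 0, "wy": 0, "wz": 0},
    {"tx": 0, "ty": 0, "tz": 0, "wx": 0, "wy": 0, "wz": 0},
    {"tx": 0, "ty": 0, "tz": 0, "wx": 0, "wy": 0, "wz": 0},
  ],
  gripper=5,
)

```text
time_s: 14.4
ee_pos: [521.9, 169.9, 151.5]
ee_rot: [150.0, 0.1, 106.3]
force: [-0.4, -0.6, 0.3]
gripper_width: 49.4
gripper_force: 0.0
```

Request:
move_arm(
  plan=[
    {"tx": 0, "ty": 0, "tz": -0.5, "wx": 0, "wy": 0, "wz": 0},
    {"tx": 0, "ty": 0, "tz": -1, "wx": 0, "wy": 0, "wz": 0},
    {"tx": 0, "ty": 0, "tz": -1.5, "wx": 0, "wy": 0, "wz": 0},
    {"tx": 0, "ty": 0, "tz": -2, "wx": 0, "wy": 0, "wz": 0},
    {"tx": 0, "ty": 0, "tz": -2, "wx": 0, "wy": 0, "wz": 0},
    {"tx": 0, "ty": 0, "tz": -2, "wx": 0, "wy": 0, "wz": 0},
    {"tx": 0, "ty": 0, "tz": -2, "wx": 0, "wy": 0, "wz": 0},
    {"tx": 0, "ty": 0, "tz": -1, "wx": 0, "wy": 0, "wz": 0},
    {"tx": 0, "ty": 0, "tz": 0, "wx": 0, "wy": 0, "wz": 0},
  ],
)

```text
time_s: 15.15
ee_pos: [464.4, 153.3, 259.1]
ee_rot: [149.7, 0.1, 106.3]
force: [-0.4, 0.0, -0.5]
gripper_width: 50.3
gripper_force: 0.0
```

Run:
```python
from h import *
from workcell import env,grab_frame
np.set_printoptions(precision=2,suppress=True)
st=env.state();print(st["time_s"],st["force"])
w=grab_frame("wrist");d=grab_frame("side");s=grab_frame("scene")
z=lambda f,x,y,a,b:cv2.resize(f["color"][y:y+b,x:x+a,::-1],None,fx=3,fy=3,interpolation=cv2.INTER_CUBIC)
cv2.imwrite("pics/c6.png",np.hstack([z(d,215,235,90,120),z(s,310,215,90,120),z(w,210,90,85,120)]))
B,T=frame(16.3);C=np.array([543.3,178,110])
for f,o in((d,(215,235)),(s,(310,215)),(w,(210,90))):print(((proj(f,[C+4.5*B[:,0],C+80*B[:,2],C-80*B[:,2],C+80*B[:,1]])-o)*3))
```

```text
15.15 [-0.37  0.01 -0.52]
[[139.45 152.85]
 [199.59  86.37]
 [ 94.93 216.47]
 [151.83 245.1 ]]
[[156.41 125.79]
 [186.07  33.12]
 [130.44 210.35]
 [255.28 159.45]]
[[202.31 303.73]
 [189.83 356.09]
 [191.16 270.45]
 [190.55  87.86]]
```

View pics/c6.png

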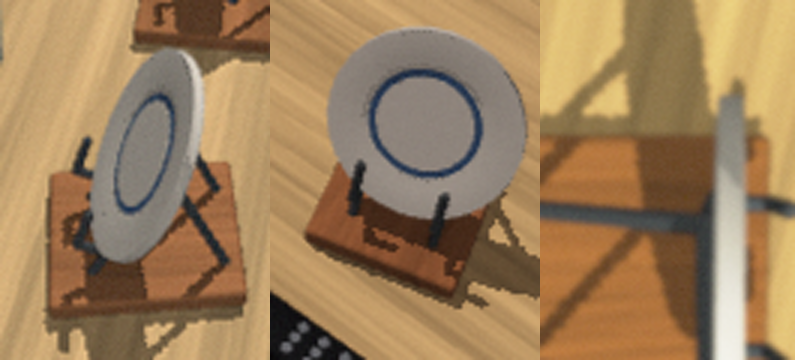

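The plate stands behind both upturned prongs and against the rods. Its ring centre is at crop (144,153) in the side view and (156,124) in the scene view, within about 1.5 px of the predicted seat. The gripper is clear, so I'm handing the job in.

```bash
python3 -c "
from workcell import env
print(env.job_done())"
```

```text
the job is handed in; nothing more can be done
None
```

I handed the job in at about 15 s of the 43 s allowed. The large plate is standing on the easel, on both prongs and leaning on the back rods, and the gripper is clear; the hand-in returned no verdict.

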